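# Close the bench caliper on the tube

## Task

Stand the hollow aluminium tube upright on the caliper's plywood board, between its two open jaws. Then slide the moving jaw along its beam until it touches the tube and the tube is held against the fixed jaw, pushing gently so that the moving jaw does not visibly tilt, and let go.

Things in the scene. Friction and masses are not known exactly. Their poses are not given: they have to be found in the camera images.
- caliper: Fixed bench caliper on a plywood board, 150 (x) x 320 (y) x 12 mm thick. Origin: centre of the board's underside, on the bench; z up. Steel beam along y at x = +45 mm, top 34 mm above the bench. Jaws reach from it to x = -45 mm, 40 mm high. Fixed jaw's face: y = -100 mm, facing +y. The part stands on the board touching that face, centre best at x = -12 mm (carriage side at x = +27).
- slider: Moving jaw and dark carriage (36 x 50 mm, top 44 mm high), sliding along caliper y, friction 2.5 N, stays put. Origin: on the bench under the post, caliper x = +45 mm; axes as caliper's. Its face lies 25 mm to -y, so opening = origin's caliper y + 75 mm; starts 105 to 140 mm; -y closes. Springy about the post: tilts about 0.3 degree per newton on the part.
- post_top (a point): Top centre of the moving jaw's finger post, 84 mm above the bench: an upright round steel pin, 18 mm in diameter, 40 mm tall, standing on the middle of the carriage. Pinch or push it to slide the jaw.
- tube: Hollow aluminium tube standing on the bench, open ends: 40 mm outside, 30 mm inside diameter, 70 mm tall, about 0.12 kg. Origin: centre of its lower end; z along its axis. Beside it, in any order, stand two other aluminium pieces, not to be measured: a solid round bar, 40 mm diameter, 50 mm tall, and a solid square block 40 x 40 x 70 mm.
Things that resemble listed ones, but are neither listed nor needed, are in the scene too. Leave any pink look-alike of the tube alone.

How it is judged:
On the way, in this order (a step that is already met when the one before it is completed fails the run):
1. the tube stands upright on the caliper's board between the jaws, which are still open (by more than 50 mm) (x of tube in the frame of caliper between -0.045 and 0.02 m and y of tube in the frame of caliper between -0.09 and 0.05 m and height (world z) of tube below 0.018 m and angle between tube's own z axis and vertical below 0.17 rad and y of slider in the frame of caliper above -0.025 m), for 0.1 s.
2. the moving jaw presses on the tube with the jaws closed on it (opening less than 46 mm) (contact force between slider and tube above 0.5 N and y of slider in the frame of caliper below -0.029 m), for 0.1 s.
At the end, for the whole second after the job is handed in: The tube stands upright (within 10 degrees) on the caliper's board between the jaws, its centre 45 mm towards the jaw tips to 20 mm towards the beam of the caliper's centre line, the jaws closed on it to an opening under 46 mm, the moving jaw square within 10 degrees, and all at rest (x of tube in the frame of caliper between -0.045 and 0.02 m and y of tube in the frame of caliper between -0.092 and -0.068 m and height (world z) of tube below 0.018 m and angle between tube's own z axis and vertical below 0.17 rad and y of slider in the frame of caliper below -0.029 m and angle between the y axis of slider and the y axis of caliper, either way round below 0.17 rad and linear speed of tube below 0.02 m/s); the robot touches nothing.
It fails at once if the moving jaw is tilted by more than 11 degrees (pushed too hard or knocked) (angle between the y axis of slider and the y axis of caliper, either way round above 0.2 rad).
It also fails if it takes over 45 s, if anything falls off the work surface, if the arm or the gripper's body presses on something with over 40 N, if the wrist force passes 120 N, or if a joint passes its speed limit or range.

## Robot

A 6-joint arm with a two-finger parallel gripper is mounted at the origin on the work surface. World frame = base frame: x ahead of the robot, y to its left, z up, the work surface at z = 0. Lengths are in m, angles in rad, forces in N, time in s.
With the tool pointing down it reaches from about 0.3 to 0.775 m from the base axis. Payload 14.6 kg.
Tool frame: the origin (TCP) lies at the centre of the arm's flange, where the gripper is bolted on; the fingertips stand 199 mm ahead of it and the grasp point (between the pads) lies ctrl.tcp_to_grasp ahead of it (ctrl.tcp_to_grasp is the distance from the TCP to the grasp point, in m); z points along the fingers, y is the line along which they close (so a half turn about z gives the same grasp; the last joint's range is limited). The gripper opens to 94 mm and grips with 3 to 60 N. Pads are 16 mm wide; open, the fingers measure 119 mm over their backs; the gripper's body (75 mm by 177 mm) begins 78 mm behind the grasp point.
Start: joints at [-1.337, 0.3, 1.521, -0, 1.321, -0.067], TCP at [0.163, -0.525, 0.405] pointing down, gripper open.
Joint ranges: [-3.03, 3.03], [-0.79, 2.21], [0.23, 2.52], [-1.04, 4.18], [0, 3.07], [-2.55, 2.55]. Speed limits (rad/s): [2.22, 2.22, 2.57, 3.14, 3.14, 3.14].

## Interface

Orientations are given as [roll, pitch, yaw] about the fixed x, y, z axes, in that order (R = Rz(yaw) Ry(pitch) Rx(roll)).
In Python, from station import ctrl gives the robot as it stands. The module is installed in compiled form; this text tells all that it offers.
- The arm moves only by the shell command python3 -m jog 'ROWS' [OPENING] [FORCE]. ROWS is JSON, a list of rows, each a list of 6 numbers: the shift along the tool's x, y, z in cm, then the turn, a rotation vector about the tool's x, y, z in rad. In form: [[tx, ty, tz, ax, ay, az], ...]. A call has 1 to 8 rows; each row is the pose to reach, as a shift and turn from the pose commanded when the call began, along the tool's axes at that moment; what a row does not reach only later rows make up. A row lasts 1/10 s, in which the tool goes at most 50 mm and 8.59 degrees, less where a joint would pass 70% of its speed; a pose out of reach is approached as far as the arm can. A call with a gripper value outside its range is refused whole. OPENING is the opening in per cent of the stroke, from 0 (shut) to 100 (fully open), set as the call begins (- or left out, the last holds). The fingers move at their own pace and stop on an object; FORCE is the grip in N (left out, the last holds). Time passes only in rows, so rows that repeat a pose let the fingers close. It gives the time, the measured TCP pose, the force, the opening and the grip force at its end, in the units of the state.
- ctrl.get_obs(): the state, without advancing time (a new reading comes with each control period).
- ctrl.camera(name): name is "side" or "top" or "wrist"; returns a dict with "img" (400x640x3 uint8, blue, green, red), "intrinsics" (3x3 intrinsics, pixels), "R" (3x3) and "t" (3): a world point X has camera coordinates R X + t. Camera axes: x right, y down, z forward; pixel columns grow to the right and rows downward; lengths in m; the calibration is good to about 2 mm. A picture is of the moment at which its call begins. There is no depth.
- ctrl.hand_in(): hands the job in; it is judged then, once.
The state is a dict: "time_s": time; "qpos": joint angles; "joint_vel": joint speeds; "tau": joint torques, N m; "ee_pos": TCP position; "eef_rot": TCP orientation; "force": force on the tool from outside, world axes, zero at the start; "moment": the same for the moment, N m; "grip_width": finger opening in m; "grip_force": force on a finger pad.
Only numpy, scipy, OpenCV 4.12 (cv2) and the standard library are available. Lean on these libraries where they do the work, as an engineer would, in place of code of your own. Each camera call takes 0.05 s, during which the arm holds its last target. There are 200 camera calls.

## Working session

There is one attempt and no reset: what is moved stays moved. The work goes in short steps, Python scripts to look and compute and a shell command to move; the robot and the scene stay as the last step left them, time stands still between calls to the robot, and variables do not carry over. Pictures are saved under pics/ and viewed, at most 10 in all, crops included, and the job is handed in when it is done.

```bash
mkdir -p pics; cat > h.py <<'E'
import numpy as np, cv2
from station import ctrl
def cam(n,f=None):
    c=ctrl.camera(n)
    if f: cv2.imwrite('pics/'+f,c['img'])
    return c
def ray(c,u,v,z):
    K=np.array(c['intrinsics']);R=np.array(c['R']);t=np.array(c['t']).ravel()
    o=-R.T@t; d=R.T@np.linalg.solve(K,[u,v,1.]); return o+d*(z-o[2])/d[2]
def proj(c,X):
    p=np.array(c['intrinsics'])@(np.array(c['R'])@np.array(X)+np.array(c['t']).ravel()); return p[:2]/p[2]
E
python3 - <<'E'
from h import *
import pickle
d={n:cam(n) for n in("top","side")}
pickle.dump(d,open('c.pkl','wb'))
for n in d: cv2.imwrite(f'pics/{n}0.png',d[n]['img']); c=d[n]; print(n,-np.array(c['R']).T@np.array(c['t']).ravel())
o=ctrl.get_obs();print(o,ctrl.tcp_to_grasp)
E
```

```text
top [ 0.38037126 -0.08824128  1.10469104]
side [0.35983886 0.51135826 0.53532319]
{'time_s': 0.1, 'qpos': array([-1.33658393e+00,  3.00362267e-01,  1.52149910e+00,  2.38152896e-05,
        1.32066580e+00, -6.66018471e-02]), 'joint_vel': array([-0.00093066, -0.00123498, -0.00259522, -0.00037448,  0.00172151,
        0.00055855]), 'tau': array([ 1.89412881e-04, -5.32649124e+01, -3.53285909e+01,  7.09300605e-02,
        2.34717998e-02, -6.74524108e-05]), 'ee_pos': array([ 0.16295429, -0.52527219,  0.40418061]), 'eef_rot': array([-3.14066175e+00, -8.52115975e-05,  3.00808301e-01]), 'force': array([-0.39524204,  0.47222862,  1.08484474]), 'moment': array([-0.03228732,  0.00130037,  0.04703972]), 'grip_force': 0.0, 'grip_width': 0.09378310265284884} 0.1804
```

View pics/top0.png

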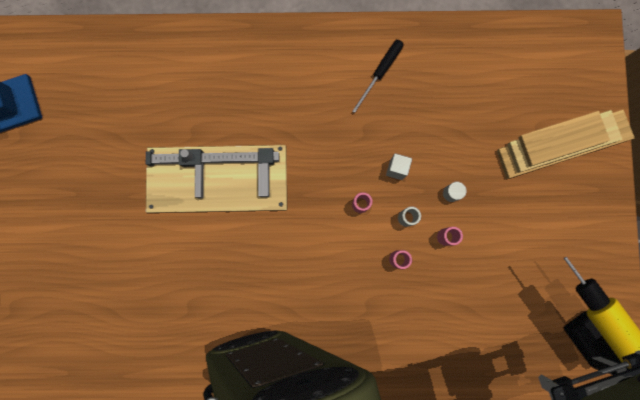

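View pics/side0.png

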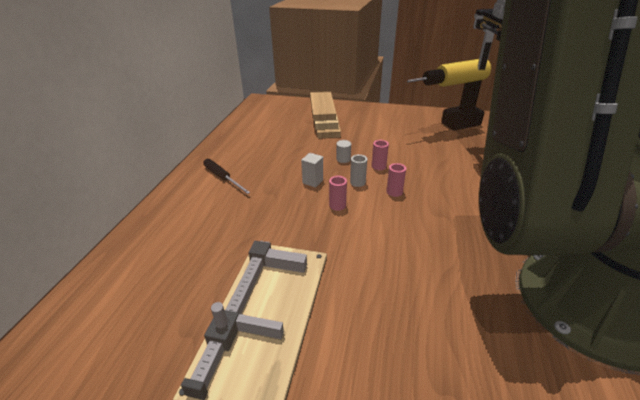

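Top view: the hollow grey tube is at (411,216). It could be confused with the solid bar at (457,191), the square block at (400,167), and the pink tubes at (362,202), (453,236) and (402,260). The side view shows the tube at (359,171). The caliper's fixed jaw is on the right at (264,180) in the top view, and the moving jaw's post is at (185,154).

```bash
python3 - <<'E'
from h import *
import pickle
d=pickle.load(open('c.pkl','rb'));c=d['top'];s=d['side']
im=c['img']
a=cv2.resize(im[145:275,345:475],None,fx=4.4,fy=4.4,interpolation=cv2.INTER_CUBIC)
b=cv2.resize(im[140:220,140:295],None,fx=5,fy=5,interpolation=cv2.INTER_CUBIC)
cv2.imwrite('pics/crA.png',a);cv2.imwrite('pics/crB.png',b)
print('tube',ray(c,411,216,.07), 'base',ray(c,411,216,.0))
T=ray(c,411,216,.07);print('side proj',proj(s,T),proj(s,T-[0,0,.07]))
for u,v in[(147,147),(286,146),(287,209),(146,213)]:print(ray(c,u,v,.012))
print('post',ray(c,184,153,.084),'fixed face', ray(c,257.5,180,.04),'mov face',ray(c,203,180,.04))
P=ray(c,184,153,.084);print(proj(s,P))
E
```

```text
tube [ 0.45287819 -0.27427083  0.07      ] base [ 0.4577835 -0.2868563  0.       ]
side proj [358.53679928 158.63585092] [357.14719529 182.70616804]
[0.62040264 0.31703177 0.012     ]
[ 0.61999687 -0.00246231  0.012     ]
[ 0.47495946 -0.0047306   0.012     ]
[0.46833017 0.31495621 0.012     ]
post [0.59083532 0.21050153 0.084     ] fixed face [0.53765317 0.05863545 0.04      ] mov face [0.53863653 0.1798142  0.04      ]
[215.89966102 306.6907395 ]
```

View pics/crA.png

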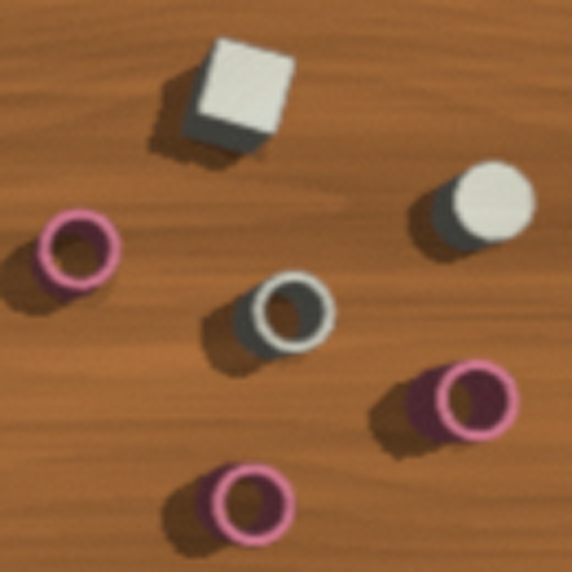

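View pics/crB.png

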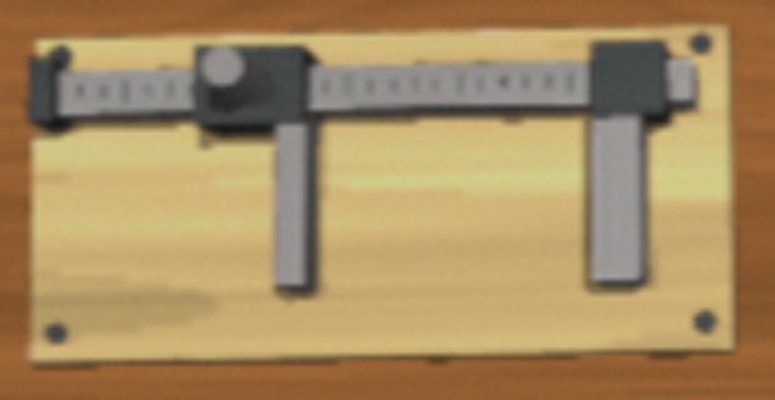

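The crop confirms it: the grey ring at crop (293,312), which is full-image (411.6,215.9), is the only hollow grey piece. The second crop shows the board corners, the post at (222,68), the fixed jaw's face at x≈590 and the moving jaw's face at x≈313. Next I fit the caliper pose.

```bash
cat >> h.py <<'E'
def go(target,yaw=None,o=None):
    "tool-frame shift (cm) and az to bring grasp point to target, from measured pose"
    from scipy.spatial.transform import Rotation as Ro
    o=o or ctrl.get_obs(); R=Ro.from_euler('xyz',o['eef_rot'])
    g=np.array(target)+[0,0,ctrl.tcp_to_grasp]
    s=100*(R.inv().apply(g-o['ee_pos']))
    rv=(R.inv()*Ro.from_euler('xyz',[np.pi,0,yaw if yaw is not None else o['eef_rot'][2]])).as_rotvec()
    print('shift',s.round(2),'turn',rv.round(3))
E
python3 - <<'E'
from h import *
import pickle
from scipy.optimize import least_squares
d=pickle.load(open('c.pkl','rb'));c=d['top']
cr=lambda u,v:(140+(u+.5)/5-.5,140+(v+.5)/5-.5)
obs=[cr(37,38),cr(728,27),cr(735,349),cr(30,362)]
L=[(.075,.16),(.075,-.16),(-.075,-.16),(-.075,.16)]
def w(p,x,y,z): return [p[0]+x*np.cos(p[2])-y*np.sin(p[2]),p[1]+x*np.sin(p[2])+y*np.cos(p[2]),z]
f=lambda p:np.concatenate([proj(c,w(p,x,y,.012))-q for (x,y),q in zip(L,obs)])
r=least_squares(f,[.546,.156,.017]);p=r.x;print(p,r.fun.round(1))
P=ray(c,*cr(222,68),.084);
inv=lambda X:(np.array([[np.cos(p[2]),np.sin(p[2])],[-np.sin(p[2]),np.cos(p[2])]])@(X[:2]-p[:2]))
print('post',P,inv(P),'fixed',inv(ray(c,*cr(591,200),.04)),'mov',inv(ray(c,*cr(314,200),.04)))
np.save('cal.npy',p)
T=ray(c,345+293.5/4.4-.5,145+312.5/4.4-.5,.07);print('tube',T)
print('place',w(p,-.012,-.07,.0))
go([T[0],T[1],.15],p[2]); 
E
```

```text
[0.54676229 0.15712069 0.01012549] [-0.4 -0.1  0.6 -0.4 -0.1  0.3 -0.2  0.2]
post [0.59040023 0.2104924  0.084     ] [0.04417611 0.05292713] fixed [-0.00922134 -0.09905828] mov [-0.0069737   0.02411585]
tube [ 0.45389692 -0.2747336   0.07      ]
place [np.float64(0.5354716793091874), np.float64(0.08700277343530588), 0.0]
shift [ 35.21 -15.3    7.4 ] turn [-0.001  0.     0.291]
```

```bash
python3 -m jog '[[5,-2,0,0,0,0.1],[10,-4,1,0,0,0.2],[15,-6.5,2,0,0,0.29],[19,-8.5,3,0,0,0.29],[23,-10,4,0,0,0.29],[27,-12,5.5,0,0,0.29],[31,-13.7,6.5,0,0,0.29],[35.2,-15.3,7.4,0,0,0.29]]' 75
python3 -m jog '[[0,0,0,0,0,0],[0,0,0,0,0,0],[0,0,0,0,0,0]]'
python3 - <<'E'
from h import *
c=cam('wrist','w1.png'); print(ctrl.get_obs()['ee_pos'],ctrl.get_obs()['eef_rot'])
go([.4539,-.2747,.052],.0101)
print(proj(c,[.4539,-.2747,.07]))
E
```

```text
time_s: 0.9
ee_pos: [0.4549, -0.2732, 0.3299]
eef_rot: [-3.141, 0.001, 0.011]
force: [0.1, -1.6, 1.5]
grip_width: 0.0702
grip_force: 0.0
time_s: 1.2
ee_pos: [0.4533, -0.2754, 0.3307]
eef_rot: [3.142, 0.0, 0.01]
force: [0.1, -0.1, -0.4]
grip_width: 0.07
grip_force: 0.0
[ 0.4531413  -0.27565148  0.33088114] [ 3.14138822e+00 -1.78374581e-04  9.49640465e-03]
shift [ 0.08 -0.1   9.85] turn [ 0.    -0.    -0.001]
[320.45609371 220.2764232 ]
```

View pics/w1.png

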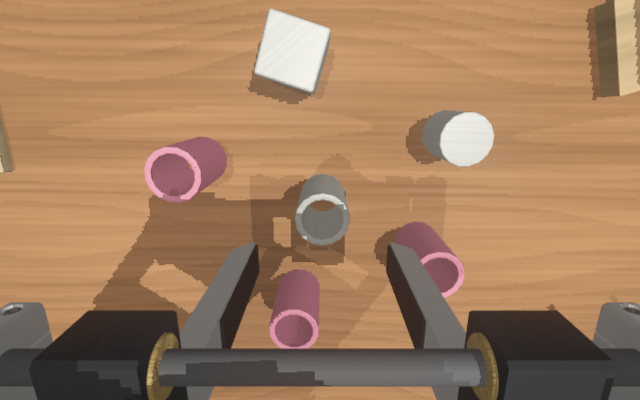

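The wrist view shows the tube's rim at (323,219), within 3 px of the prediction and centred between the fingers. The pink tubes clear the fingers' path. I'll descend and grip.

```bash
python3 -m jog '[[0.1,-0.1,3,0,0,0],[0.1,-0.1,6,0,0,0],[0.1,-0.1,8.5,0,0,0],[0.1,-0.1,9.8,0,0,0],[0.1,-0.1,9.8,0,0,0]]'
python3 -m jog '[[0,0,0,0,0,0],[0,0,0,0,0,0],[0,0,0,0,0,0],[0,0,0,0,0,0],[0,0,0,0,0,0],[0,0,0,0,0,0]]' 10 12
python3 -m jog '[[0,0,-2,0,0,0],[0,0,-6,0,0,0],[0,0,-10,0,0,0],[0,0,-12,0,0,0],[0,0,-12,0,0,0]]'
python3 - <<'E'
from h import *
o=ctrl.get_obs();print(o['grip_width'],o['grip_force'])
go([.5355,.087,.175],.0101)
E
```

```text
time_s: 1.75
ee_pos: [0.4542, -0.2744, 0.2316]
eef_rot: [-3.14, 0.002, 0.01]
force: [-0.1, 0.2, 0.3]
grip_width: 0.0702
grip_force: 0.0
time_s: 2.35
ee_pos: [0.4549, -0.274, 0.2332]
eef_rot: [3.141, -0.001, 0.011]
force: [-0.8, -0.6, 6.5]
grip_width: 0.0404
grip_force: 12.0
time_s: 2.85
ee_pos: [0.4549, -0.2739, 0.3551]
eef_rot: [3.139, -0.004, 0.011]
force: [-0.6, 1.6, -2.2]
grip_width: 0.0401
grip_force: 12.0
0.040106771906827716 11.995697692036629
shift [  8.45 -36.    -0.09] turn [ 0.003 -0.004  0.001]
```

```bash
python3 -m jog '[[1,-4,0,0,0,0],[2,-9,0,0,0,0],[3.2,-14,0,0,0,0],[4.4,-19,0,0,0,0],[5.6,-24,0,0,0,0],[6.8,-29,0,0,0,0],[7.8,-33,0,0,0,0],[8.5,-36,0,0,0,0]]'
python3 -m jog '[[0,0,2,0,0,0],[0,0,5,0,0,0],[0,0,8,0,0,0],[0,0,8,0,0,0],[0,0,8,0,0,0]]'
python3 - <<'E'
from h import *
c=cam('side'); cv2.imwrite('pics/s1.png',cv2.resize(c['img'][180:400,120:400],None,fx=2.6,fy=2.6))
go([.5355,.087,.0655],.0101)
E
```

```text
time_s: 3.65
ee_pos: [0.5359, 0.09, 0.3506]
eef_rot: [-3.142, 0.003, 0.013]
force: [0.3, -0.9, -1.6]
grip_width: 0.0401
grip_force: 12.0
time_s: 4.15
ee_pos: [0.5359, 0.087, 0.2721]
eef_rot: [3.141, 0.002, 0.011]
force: [0.8, 0.3, -0.2]
grip_width: 0.0401
grip_force: 12.0
shift [-0.06 -0.    2.73] turn [-0.    -0.     0.001]
```

View pics/s1.png

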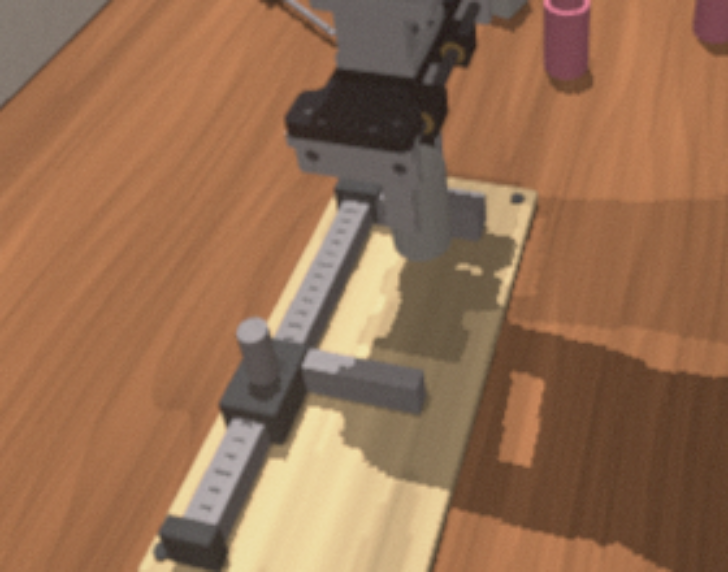

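Side crop: the tube at (418,240) hangs upright over the board just in front of the fixed jaw, and the moving jaw is still open. I'll lower it, check the force, then release.

```bash
python3 -m jog '[[0,0,1,0,0,0],[0,0,2,0,0,0],[0,0,2.4,0,0,0],[0,0,2.6,0,0,0],[0,0,2.7,0,0,0],[0,0,2.7,0,0,0]]'
python3 -m jog '[[0,0,0,0,0,0],[0,0,0,0,0,0],[0,0,0,0,0,0],[0,0,0,0,0,0]]' 62
python3 -m jog '[[0,0,-2,0,0,0],[0,0,-5,0,0,0],[0,0,-9,0,0,0],[0,0,-11,0,0,0],[0,0,-11,0,0,0]]'
python3 - <<'E'
from h import *
p=np.load('cal.npy');print(p)
c=cam('top');cv2.imwrite('pics/t2.png',cv2.resize(c['img'][135:225,135:295],None,fx=5,fy=5,interpolation=cv2.INTER_CUBIC))
go([.5904,.2105,.16],.0101); 
E
```

```text
time_s: 4.8
ee_pos: [0.536, 0.087, 0.2457]
eef_rot: [-3.142, -0.0, 0.011]
force: [0.6, 0.5, -2.2]
grip_width: 0.0401
grip_force: 12.0
time_s: 5.2
ee_pos: [0.5359, 0.087, 0.2458]
eef_rot: [-3.142, -0.0, 0.011]
force: [-0.2, -0.1, -0.1]
grip_width: 0.0581
grip_force: 0.0
time_s: 5.7
ee_pos: [0.5361, 0.0871, 0.3587]
eef_rot: [-3.141, -0.005, 0.011]
force: [0.8, 2.1, 0.3]
grip_width: 0.0582
grip_force: 0.0
[0.54676229 0.15712069 0.01012549]
shift [  5.58 -12.28   1.63] turn [-0.    -0.002  0.001]
```

```bash
python3 -m jog '[[1.5,-4,0,0,0,0],[3,-8,0.5,0,0,0],[5,-11.5,1,0,0,0],[5.6,-12.3,1.6,0,0,0],[5.6,-12.3,1.6,0,0,0],[5.6,-12.3,1.6,0,0,0],[5.6,-12.3,1.6,0,0,0]]' 45
python3 - <<'E'
from h import *
c=cam('wrist','w2.png'); print(proj(c,[.5904,.2105,.084]),proj(c,[.5355,.087,.082]))
go([.5904,.2105,.072],.0101)
E
```

```text
time_s: 6.45
ee_pos: [0.5904, 0.2095, 0.3398]
eef_rot: [3.141, 0.0, 0.01]
force: [-0.3, 0.3, 0.2]
grip_width: 0.0425
grip_force: 0.0
[319.97536232 223.3493513 ] [482.88829342 292.7662003 ]
shift [-0.   -0.1   8.76] turn [ 0.    -0.    -0.001]
```

View pics/w2.png

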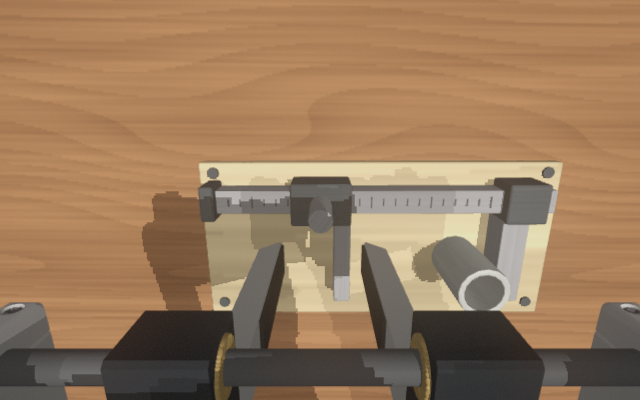

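The wrist view shows the post top at (320,221) and the tube's rim at (484,291), both as predicted, with the tube standing by the fixed jaw. I'll descend around the post and narrow the fingers.

```bash
python3 -m jog '[[0,-0.1,3,0,0,0],[0,-0.1,6,0,0,0],[0,-0.1,8,0,0,0],[0,-0.1,8.7,0,0,0],[0,-0.1,8.7,0,0,0],[0,-0.1,8.7,0,0,0]]'
python3 -m jog '[[0,0,0,0,0,0],[0,0,0,0,0,0],[0,0,0,0,0,0]]' 27
python3 -m jog '[[0,1,0,0,0,0],[0,2,0,0,0,0],[0,3,0,0,0,0],[0,4,0,0,0,0],[0,5,0,0,0,0],[0,6,0,0,0,0],[0,6.5,0,0,0,0],[0,6.5,0,0,0,0]]'
python3 - <<'E'
from h import *
c=cam('side'); cv2.imwrite('pics/s2.png',cv2.resize(c['img'][180:400,120:400],None,fx=2.6,fy=2.6))
p=np.load('cal.npy'); o=ctrl.get_obs()['ee_pos'][:2]-p[:2]; print('tcp caliper y',o[1]-p[2]*o[0], 'x',o[0]+p[2]*o[1])
E
```

```text
time_s: 7.1
ee_pos: [0.5908, 0.2114, 0.2541]
eef_rot: [-3.141, -0.002, 0.01]
force: [-0.3, 1.0, 0.4]
grip_width: 0.0423
grip_force: 0.0
time_s: 7.4
ee_pos: [0.5906, 0.2117, 0.2532]
eef_rot: [-3.141, -0.001, 0.011]
force: [-0.3, -0.1, 0.4]
grip_width: 0.0255
grip_force: 0.0
time_s: 8.2
ee_pos: [0.5913, 0.1457, 0.2525]
eef_rot: [3.141, 0.0, 0.01]
force: [-0.9, 0.8, 0.0]
grip_width: 0.0254
grip_force: 0.0
tcp caliper y -0.011434876903217345 x 0.04437294966849168
```

View pics/s2.png

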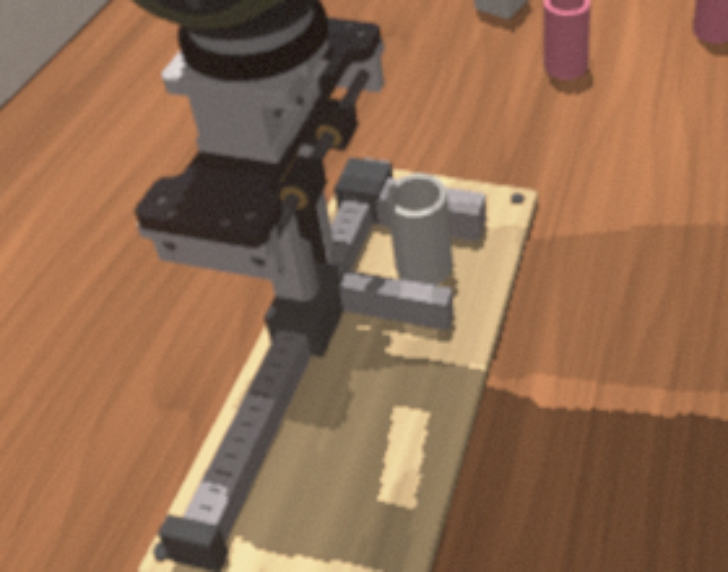

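The side crop shows the jaw following the fingers with no tilt, about 2 cm from the tube, which is upright at (420,230). By calculation about 27 mm remain, so I'll continue slowly.

```bash
python3 -m jog '[[0,0.4,0,0,0,0],[0,0.8,0,0,0,0],[0,1.1,0,0,0,0],[0,1.4,0,0,0,0],[0,1.7,0,0,0,0],[0,2.0,0,0,0,0],[0,2.3,0,0,0,0],[0,2.3,0,0,0,0]]'
python3 -m jog '[[0,0.1,0,0,0,0],[0,0.2,0,0,0,0],[0,0.3,0,0,0,0],[0,0.3,0,0,0,0]]'
python3 -m jog '[[0,0.1,0,0,0,0],[0,0.2,0,0,0,0],[0,0.2,0,0,0,0],[0,0.2,0,0,0,0]]'
```

```text
time_s: 9.05
ee_pos: [0.5915, 0.1233, 0.2526]
eef_rot: [3.141, 0.0, 0.011]
force: [-0.8, 1.9, -1.4]
grip_width: 0.0257
grip_force: 0.9
time_s: 9.45
ee_pos: [0.5915, 0.1206, 0.2526]
eef_rot: [3.142, 0.0, 0.011]
force: [0.4, 3.3, -1.9]
grip_width: 0.0255
grip_force: 1.5
time_s: 9.85
ee_pos: [0.5916, 0.1187, 0.2527]
eef_rot: [-3.141, -0.0, 0.011]
force: [0.6, 5.5, -3.2]
grip_width: 0.0251
grip_force: 2.6
```

```bash
python3 -m jog '[[0,0.1,0,0,0,0],[0,0.1,0,0,0,0],[0,0.1,0,0,0,0]]'
python3 -m jog '[[0,-0.2,0,0,0,0],[0,-0.4,0,0,0,0],[0,-0.4,0,0,0,0]]' 45
python3 -m jog '[[0,0,-2,0,0,0],[0,0,-5,0,0,0],[0,0,-9,0,0,0],[0,-4,-12,0,0,0],[0,-9,-13,0,0,0],[0,-13,-13,0,0,0],[0,-13,-13,0,0,0]]'
python3 - <<'E'
from h import *
c=cam('top');a=cv2.resize(c['img'][135:225,135:295],None,fx=4,fy=4,interpolation=cv2.INTER_CUBIC)
s=cam('side');b=cv2.resize(s['img'][180:320,160:400],None,fx=640/240,fy=640/240)[:230]
cv2.imwrite('pics/f.png',np.vstack([a,b]))
p=np.load('cal.npy');w=lambda x,y,z:[p[0]+x-y*p[2],p[1]+x*p[2]+y,z]
print([((proj(c,w(*q))-135+.5)*4).round() for q in((.045,-.035,.084),(-.012,-.08,.082))])
E
```

```text
time_s: 10.15
ee_pos: [0.5916, 0.118, 0.2527]
eef_rot: [-3.141, -0.001, 0.011]
force: [1.6, 7.6, -3.2]
grip_width: 0.0254
grip_force: 3.5
time_s: 10.45
ee_pos: [0.5916, 0.1217, 0.2528]
eef_rot: [3.141, -0.0, 0.011]
force: [0.7, 0.2, 1.3]
grip_width: 0.0419
grip_force: 0.0
time_s: 11.15
ee_pos: [0.5893, 0.2556, 0.3829]
eef_rot: [-3.141, -0.001, 0.015]
force: [0.1, -0.8, 0.1]
grip_width: 0.042
grip_force: 0.0
[array([362.,  70.]), array([447., 175.])]
```

View pics/f.png

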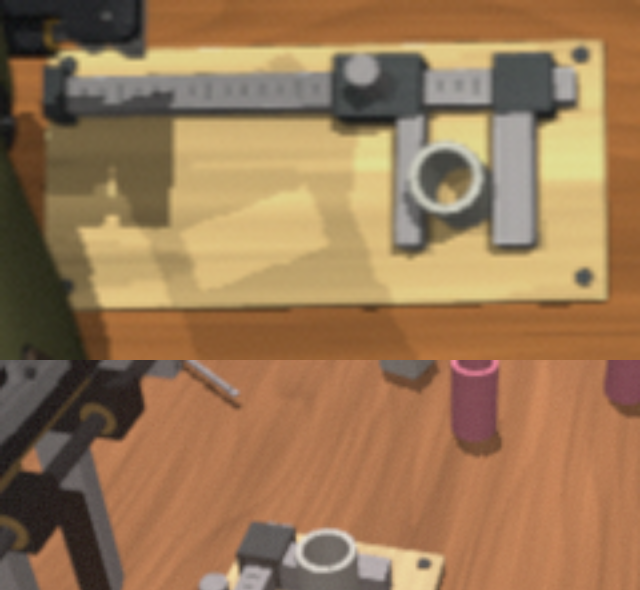

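In the final view the post is at (361,70) against a predicted (362,70), so the jaw is closed to about 40 mm. The tube at (447,178) is upright between the square jaws, and the gripper is clear.

```bash
python3 -m jog '[[0,0,0,0,0,0],[0,0,0,0,0,0],[0,0,0,0,0,0]]' && python3 -c "from station import ctrl; print(ctrl.hand_in())"
```

```text
time_s: 11.55
ee_pos: [0.5904, 0.2507, 0.3827]
eef_rot: [3.142, -0.0, 0.01]
force: [-0.4, 0.4, 0.1]
grip_width: 0.0423
grip_force: 0.0
the job is handed in; nothing more can be done
None
```

The tube stands upright on the caliper's board, held against the fixed jaw with the moving jaw square and closed to about 40 mm; the gripper is clear and the job was handed in at about 11.6 s (no verdict returned).

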